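# Unload the ultrasonic bath

## Task

The sample tubes in the ultrasonic bath are done: lift the bath's lid off by its handle and lay it flat on the bench, then swing the basket's bail upright, lift the basket out by it and stand it flat in the steel drip tray, level all the way so that the three tubes stay in. Then put the lid back on the bath so that it sits fully down all round. Set things down gently, do not drop them, and leave the wash bottle and the amber bottle standing where they are.

Things in the scene. Friction and masses are not known exactly. Their poses are not given: they have to be found in the camera images.
- bath: benchtop ultrasonic bath, steel box 172 (x) x 186 (y) x 130 mm high, fixed; the front (-x) has a black panel with two knobs and a switch. Origin at the centre of its underside, z up. Its open tank (136 x 150 mm, 80 mm deep) is centred; the flat rim round the tank is at z = 130 mm. Under the closed lid the wire basket hangs in the tank
- lid: pressed steel lid, 185 (x) x 199 (y) x 58 mm high plus handle, 0.4 kg. Origin at the centre of its skirt's lower edge, z up. The skirt, 10 mm deep, goes over the outside of the casing with 4 mm clear on each side; a ledge inside it rests on the casing's rim. Seated, its origin is 120 mm above the bath's and x, y, yaw agree with the bath's
- lid_grip (a point): centre of the lid's black handle bar (14 mm thick in the lid's x, 12 mm high, 96 mm long in the lid's y, its posts 39 mm either side of the middle), 92.5 mm above the lid's origin, 34 mm above the lid's top
- basket: steel wire basket, 125 (x) x 137 (y) mm, 0.31 kg with bail. Origin at the centre under its feet, z up; floor 7, rim 68 mm up; two wire loops reach out to y = +-85 mm, underside 63.5 mm up. In the bath the loops rest on the tank's rim (basket origin 66.5 mm above the bath's; 8 mm clear of the tank at each side in x, 9 mm in y)
- bail (a joint): angle of the basket's swinging wire bail (rad), hinged about the basket's y axis at x = 0, 76 mm above the basket's origin: 0 = folded towards the basket's -x, 20 degrees above level; 1.22 = upright; 2.44 = folded towards +x. It swings freely and falls to either side
- bail_grip (a point): centre of the black tube grip (12 mm diameter, 76 mm long along the basket's y) that turns freely on the bail's crossbar, 62 mm from the hinge line; folded it stands 58 mm to the basket's -x and 97 mm above the basket's origin, upright it stands 138 mm above it
- drip_tray: shallow steel tray 163 (x) x 183 (y) mm, fixed to the bench. Origin at the centre of its underside, z up; floor 3 mm up, rim 16.5 mm up, clear inside 154 x 173 mm
- sample_tube_0: capped sample tube, 108 mm long, 21 mm across the cap, lying on the basket's floor along the basket's y; origin at its round end, z towards the cap
- sample_tube_1: capped sample tube, 108 mm long, 21 mm across the cap, lying on the basket's floor along the basket's y; origin at its round end, z towards the cap
- sample_tube_2: capped sample tube, 108 mm long, 21 mm across the cap, lying on the basket's floor along the basket's y; origin at its round end, z towards the cap
- wash_bottle: white plastic wash bottle with an orange cap and bent spout, 68 mm across, 208 mm tall; a bystander standing on the bench. Origin at the centre of its underside
- amber_bottle: amber glass bottle with a light-blue cap, 60 mm across, 162 mm tall; a bystander standing on the bench. Origin at the centre of its underside

How it is judged (in metres and radians):
On the way, in this order (a step that is already met when the one before it is completed fails the run):
1. the lid lies flat on the bench, clear of the bath (height (world z) of lid below 0.01 m and angle between lid's own z axis and vertical below 0.06 rad and horizontal distance between lid and bath above 0.15 m), for 0.2 s.
2. the basket hangs from its upright bail, clear above the bath (value of joint bail between 0.7 and 1.75 rad and height (world z) of basket above 0.1 m and contact force between the fingers and basket above 0.5 N), for 0.1 s.
3. the basket stands flat in the drip tray with the three tubes in it, let go (x of basket in the frame of drip_tray between -0.024 and 0.024 m and y of basket in the frame of drip_tray between -0.026 and 0.026 m and z of basket in the frame of drip_tray below 0.008 m and angle between basket's own z axis and vertical below 0.06 rad and linear speed of basket below 0.02 m/s and x of sample_tube_0 in the frame of basket between -0.062 and 0.062 m and y of sample_tube_0 in the frame of basket between -0.068 and 0.068 m and z of sample_tube_0 in the frame of basket between 0 and 0.045 m and x of sample_tube_1 in the frame of basket between -0.062 and 0.062 m and y of sample_tube_1 in the frame of basket between -0.068 and 0.068 m and z of sample_tube_1 in the frame of basket between 0 and 0.045 m and x of sample_tube_2 in the frame of basket between -0.062 and 0.062 m and y of sample_tube_2 in the frame of basket between -0.068 and 0.068 m and z of sample_tube_2 in the frame of basket between 0 and 0.045 m and contact force between the fingers and basket below 0.1 N), for 0.2 s.
At the end, for the whole second after the job is handed in: Lid seated on the bath (within 10 mm of its axis, 115 to 123.5 mm above its origin, tilt under 0.03 rad); basket at rest in the drip tray (within 24 mm in x, 26 mm in y, under 8 mm up, tilt under 0.06 rad) with all three tubes in it; wash bottle and amber bottle upright within 30 mm of their starts (z of lid in the frame of bath between 0.115 and 0.1235 m and horizontal distance between lid and bath below 0.01 m and angle between lid's own z axis and vertical below 0.03 rad and linear speed of each of lid, basket below 0.02 m/s and x of basket in the frame of drip_tray between -0.024 and 0.024 m and y of basket in the frame of drip_tray between -0.026 and 0.026 m and z of basket in the frame of drip_tray below 0.008 m and angle between basket's own z axis and vertical below 0.06 rad and x of sample_tube_0 in the frame of basket between -0.062 and 0.062 m and y of sample_tube_0 in the frame of basket between -0.068 and 0.068 m and z of sample_tube_0 in the frame of basket between 0 and 0.045 m and x of sample_tube_1 in the frame of basket between -0.062 and 0.062 m and y of sample_tube_1 in the frame of basket between -0.068 and 0.068 m and z of sample_tube_1 in the frame of basket between 0 and 0.045 m and x of sample_tube_2 in the frame of basket between -0.062 and 0.062 m and y of sample_tube_2 in the frame of basket between -0.068 and 0.068 m and z of sample_tube_2 in the frame of basket between 0 and 0.045 m and distance of each of wash_bottle, amber_bottle from where it was at the start of the episode below 0.03 m); the robot touches nothing.
It fails at once if the lid is dropped (it moves faster than 0.6 m/s with no finger on it) (contact force between the fingers and lid below 0.1 N and linear speed of lid above 0.6 m/s).
It fails at once if the basket is dropped (it moves faster than 0.6 m/s with no finger on it) (contact force between the fingers and basket below 0.1 N and linear speed of basket above 0.6 m/s).
It fails at once if the basket is tipped by more than 0.5 rad (angle between basket's own z axis and vertical above 0.5 rad).
It fails at once if the wash bottle is knocked or moved by more than 30 mm (distance of wash_bottle from where it was at the start of the episode above 0.03 m or angle between wash_bottle's own z axis and vertical above 0.5 rad).
It fails at once if the amber bottle is knocked or moved by more than 30 mm (distance of amber_bottle from where it was at the start of the episode above 0.03 m or angle between amber_bottle's own z axis and vertical above 0.5 rad).
It also fails if it takes over 72 s, if anything falls off the work surface, if the arm or the gripper's body presses on something with over 40 N, if the wrist force passes 120 N, or if a joint passes its speed limit or range.

## Robot

A 6-joint arm with a two-finger parallel gripper is mounted at the origin on a cart in front of the work surface, level with it; the furniture and walls round the work are solid. World frame = base frame: x ahead of the robot, y to its left, z up, the work surface at z = 0. Lengths are in m, angles in degrees, forces in N, time in s.
With the tool pointing down it reaches from about 0.375 to 0.925 m from the base axis. Payload 5.7 kg.
Tool frame: the origin (TCP) lies midway between the tips of the shut fingers; the grasp point (between the pads) lies 19 mm behind it; z points along the fingers, y is the direction in which the jaws open and shut (so a half turn about z gives the same grasp; the last joint's range is limited). The gripper opens to 88 mm and grips with 3 to 60 N. Pads are 20 mm wide; open, the fingers measure 115 mm over their backs; the gripper's body (75 mm by 178 mm) begins 61 mm behind the grasp point.
Start: joints at [70.468, 20.558, 86.54, -0, 72.909, -6.595], TCP at [0.134, 0.585, 0.223] pointing down, gripper open.
Joint ranges: [-170.27, 170.27], [-57.76, 135], [12.27, 136.19], [-55.21, 235.2], [11.17, 155.16], [-170.74, 170.74]. Speed limits (degrees/s): [136.94, 136.94, 180, 180, 180, 180].

## Interface

Orientations are given as [roll, pitch, yaw] about the fixed x, y, z axes, in that order (R = Rz(yaw) Ry(pitch) Rx(roll)).
In Python, from rig import sensors, get_image, hand_in, boxes_of, regions_of, mark_of gives the robot as it stands.
- The arm moves only by the shell command python3 -m jog 'ROWS' [FORCE]. ROWS is JSON, a list of rows, each a list of 5 numbers: the finger opening in m, from 0 to 0.0878, then the shift along the tool's x, y, z in m, then the turn about the tool's z in degrees. A call has 1 to 12 rows; each row is the pose to reach, as a shift and turn from the pose commanded when the call began, along the tool's axes at that moment; what a row does not reach only later rows make up. A row lasts 1/12 s, in which the tool goes at most 41.7 mm and 7.16 degrees, less where a joint would pass 70% of its speed; a pose out of reach is approached as far as the arm can. A call with a gripper value outside its range is refused whole. The fingers move at their own pace and stop on an object; FORCE is the grip in N (left out, the last holds). Time passes only in rows, so rows that repeat a pose let the fingers close. It gives the time, the measured TCP pose, the force and the opening at its end, in the units of the state.
- sensors.get_state(): the state, without advancing time (a new reading comes with each control period).
- get_image(name): name is "side" or "top"; returns a dict with "pixels" (420x560x3 uint8, blue, green, red), "vfov" (degrees; the focal length in pixels is half the picture's height over the tangent of half this angle, whatever the lens; pixels are square), "cx", "cy" (the principal point, pixels), "D" ([k1, k2, p1, p2, k3] as OpenCV has them; the pictures are not rectified), "rvec" (rotation vector, rad) and "tvec" (3), from world to camera coordinates, as OpenCV has them. Camera axes: x right, y down, z forward; pixel columns grow to the right and rows downward; lengths in m; the calibration is good to about 2 mm. A picture is of the moment at which its call begins. There is no depth.
- hand_in(): hands the job in, once; it reports no verdict.
Trained networks look in the newest picture that a camera, given by its name, has taken for a name from the list of things; names that differ only in an ending like _2 or _b are one class to them, and where a whole thing is asked for, a point or a joint stands for the part that bears it (a point fixed in the world has none). Each returns a list of dicts, best first, with "p" (0 to 1); they miss things now and then, are a little off and sometimes report something else, mostly with a low value. They report only what shows in the picture. A call takes as long as a camera call.
- boxes_of(camera, label): "bbox" ([left, top, width, height] in pixels, round what is visible of it).
- regions_of(camera, label): "mask" (420x560 bool, what is visible of it) and "bbox" ([left, top, width, height] in pixels, round what is visible of it).
- mark_of(camera, label): "location" ([column, row] in pixels: a listed point, or the origin of a listed thing).
The state is a dict: "time": time; "joint_pos": joint angles; "joint_velocities": joint speeds; "effort": joint torques, N m; "tool_pos": TCP position; "tool_rot": TCP orientation; "ft_force": force on the tool from outside, world axes, zero at the start; "wrist_torque": the same for the moment, N m; "gripper_width": finger opening in m.
Only numpy, scipy, OpenCV 4.12 (cv2) and the standard library are available. Lean on these libraries where they do the work, as an engineer would, in place of code of your own. Each camera call takes 0.05 s, during which the arm holds its last target. There are 200 camera calls.

## Working session

There is one attempt and no reset: what is moved stays moved. The work goes in short steps, Python scripts to look and compute and a shell command to move; the robot and the scene stay as the last step left them, time stands still between calls to the robot, and variables do not carry over. Pictures are saved under pics/ and viewed, about 8 in all and at most 12, crops included, and the job is handed in when it is done.

```bash
ls; mkdir -p pics
cat > h.py <<'E'
import numpy as np, cv2
from rig import sensors, get_image, hand_in, boxes_of, regions_of, mark_of
def cam(n):
    d=get_image(n); h,w=d["pixels"].shape[:2]
    f=h/2/np.tan(np.radians(d["vfov"])/2)
    d["K"]=np.array([[f,0,d["cx"]],[0,f,d["cy"]],[0,0,1.]]); d["D"]=np.array(d["D"],float)
    d["R"]=cv2.Rodrigues(np.array(d["rvec"],float))[0]; d["t"]=np.array(d["tvec"],float).ravel()
    return d
def atz(d,px,z):
    u=cv2.undistortPoints(np.array([[px]],float),d["K"],d["D"])[0,0]
    r=d["R"].T@np.array([u[0],u[1],1]); c=-d["R"].T@d["t"]
    return c+r*(z-c[2])/r[2]
def ray(d,px):
    u=cv2.undistortPoints(np.array([[px]],float),d["K"],d["D"])[0,0]
    r=d["R"].T@np.array([u[0],u[1],1]); return -d["R"].T@d["t"], r/np.linalg.norm(r)
def tri(d1,p1,d2,p2):
    c1,r1=ray(d1,p1); c2,r2=ray(d2,p2)
    s=np.linalg.lstsq(np.c_[r1,-r2],c2-c1,rcond=None)[0]
    a,b=c1+s[0]*r1,c2+s[1]*r2; return (a+b)/2, np.linalg.norm(a-b)
def proj(d,P): return cv2.projectPoints(np.array(P,float).reshape(-1,1,3),np.array(d["rvec"],float),d["t"],d["K"],d["D"])[0].reshape(-1,2)
E
cat > a.py <<'E'
from h import *
np.set_printoptions(precision=4,suppress=True)
D={n:cam(n) for n in("top","side")}
for n in D: 
    cv2.imwrite(f"pics/{n}0.png",D[n]["pixels"]); print(n,"cam at",-D[n]["R"].T@D[n]["t"])
for l in("bath","lid","lid_grip","drip_tray","wash_bottle","amber_bottle"):
    p={}
    for n in D:
        m=mark_of(n,l)
        if m: p[n]=m[0]["location"]; print(l,n,np.array(p[n]),round(m[0]["p"],2))
    z={"lid":.12,"lid_grip":.2125}.get(l,0)
    for n in p: print("   z=",z,atz(D[n],p[n],z))
    if len(p)==2: print("   tri",*tri(D["top"],p["top"],D["side"],p["side"]))
print(sensors.get_state())
E
python3 a.py
```

```text
pics
top cam at [0.5242 0.1409 1.1741]
side cam at [0.4345 0.8354 0.8332]
bath top [262.9 163.8] 0.33
   z= 0 [0.7773 0.1743 0.    ]
lid top [168.8 249.9] 0.72
lid side [278.7 325.3] 0.56
   z= 0.12 [0.5394 0.4086 0.12  ]
   z= 0.12 [0.5369 0.4097 0.12  ]
   tri [0.5383 0.4089 0.1183] 0.0023499659347859993
lid_grip top [156.8 251.4] 0.66
lid_grip side [278.4 297.7] 0.92
   z= 0.2125 [0.5353 0.4123 0.2125]
   z= 0.2125 [0.5383 0.4081 0.2125]
   tri [0.5364 0.4112 0.2171] 0.002253353820482748
drip_tray top [373.1 199.3] 0.75
drip_tray side [278.1 192.5] 0.64
   z= 0 [ 0.6695 -0.1309  0.    ]
   z= 0 [ 0.6751 -0.1419 -0.    ]
   tri [ 0.6698 -0.1279  0.0121] 0.0035401281488966593
wash_bottle top [263.8 163.6] 0.78
wash_bottle side [215.1 257.7] 0.95
   z= 0 [0.7778 0.1718 0.    ]
   z= 0 [0.7757 0.1751 0.    ]
   tri [ 0.7781  0.1717 -0.0043] 0.0012143307034069104
amber_bottle top [224.1 190.7] 0.75
amber_bottle side [222.8 293.3] 0.89
   z= 0 [0.7031 0.2846 0.    ]
   z= 0 [0.7144 0.2828 0.    ]
   tri [0.7076 0.2853 0.0046] 0.010425020240272554
{'time': 0.7, 'joint_pos': array([70.4683, 20.5522, 86.5403, -0.0011, 72.9094, -6.5949]), 'joint_velocities': array([ 0.1638, -0.0333, -0.0418, -0.0236, -0.0328,  0.0698]), 'effort': array([ -0.0002, -51.519 , -27.1079,   0.0675,   0.0245,  -0.    ]), 'tool_pos': array([0.1343, 0.5847, 0.2227]), 'tool_rot': array([-179.9981,    0.0009,  167.0636]), 'ft_force': array([-0.679 , -0.5912, -0.1536]), 'wrist_torque': array([-0.0351, -0.0115,  0.0098]), 'gripper_width': 0.08766427068018187}
```

View pics/top0.png

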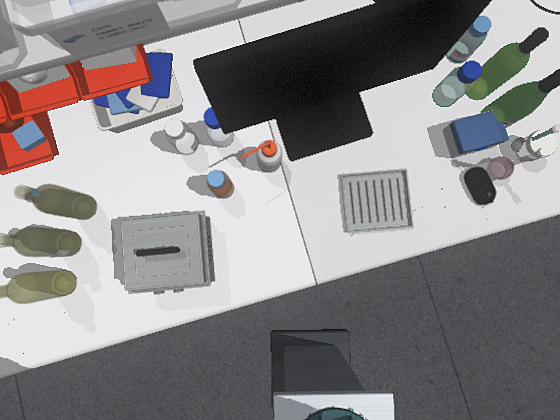

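View pics/side0.png

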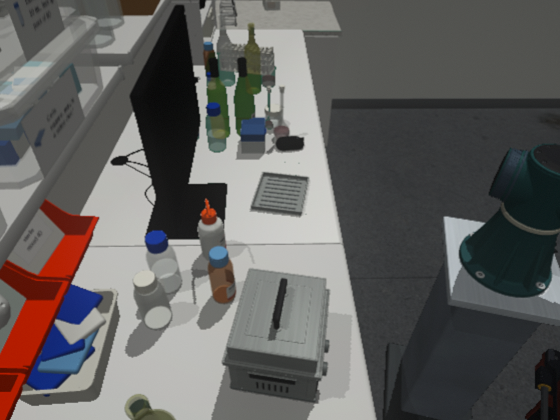

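The top view shows the closed lid at about (160,250), with its handle from (134,253) to (180,249). The tray is at (375,200), the wash bottle at (268,155) and the amber bottle at (218,183). There is free bench between bath and tray, around (275,240). The side view agrees. Next I'll get the yaws and the bench edge.

```bash
cat > b.py <<'E'
from h import *
np.set_printoptions(precision=4,suppress=True)
d=cam("top"); s=cam("side")
def fitrect(mask,z,img,D):
    c=max(cv2.findContours(mask.astype(np.uint8),0,1)[0],key=cv2.contourArea)[:,0]
    P=np.array([atz(D,p,z)[:2] for p in c],np.float32)
    r=cv2.minAreaRect(P); return r
for n,D in(("top",d),("side",s)):
    for l,z in(("lid",.17),("drip_tray",.0165)):
        m=regions_of(n,l)
        if m:
            M=m[0]["mask"]; print(n,l,m[0]["p"],fitrect(M,z,None,D))
            if l=="lid":
                g=D["pixels"].max(2); k=cv2.erode(M.astype(np.uint8),np.ones((11,11)))
                H=((g<70)&(k>0)).astype(np.uint8); nn,lab,st,ce=cv2.connectedComponentsWithStats(H); i=1+np.argmax(st[1:,4])
                ys,xs=np.where(lab==i); P=np.array([atz(D,(x,y),.2185)[:2] for x,y in zip(xs,ys)])
                c=P.mean(0); w,v=np.linalg.eigh(np.cov(P.T)); a=v[:,1]; e=(P-c)@a
                print("   handle",len(xs),c,"axis",np.degrees(np.arctan2(a[1],a[0])),"len",np.ptp(e),c+a*(e.max()+e.min())/2)
print("bench edge",[atz(d,p,0)[:2] for p in((0,380),(317,285),(560,205))],"monitor foot",[atz(d,p,0)[:2] for p in((290,160),(372,133))])
E
python3 b.py
```

```text
top lid 0.69 ((0.5344405174255371, 0.40526679158210754), (0.18374629318714142, 0.20590396225452423), 4.333676338195801)
   handle 237 [0.5363 0.4098] axis 94.08046565296094 len 0.09698169553815086 [0.5364 0.409 ]
top drip_tray 0.82 ((0.6636585593223572, -0.13575586676597595), (0.16620635986328125, 0.18939797580242157), 4.4376301765441895)
side lid 0.8 ((0.5316024422645569, 0.4220034182071686), (0.17693021893501282, 0.22265689074993134), 4.451595306396484)
   handle 1026 [0.5166 0.5338] axis -175.6264902960772 len 0.14323300309089212 [0.5176 0.5339]
side drip_tray 0.69 ((0.666187047958374, -0.12824749946594238), (0.1639750897884369, 0.2065994292497635), 2.6902594566345215)
bench edge [array([0.206 , 0.8862]), array([0.4368, 0.0326]), array([ 0.6421, -0.6403])] monitor foot [array([0.7864, 0.0977]), array([ 0.8584, -0.136 ])]
```

```bash
cat > go.py <<'E'
# python3 go.py x y z yaw : shift/turn in tool axes (tool pointing down)
import sys,numpy as np
from rig import sensors
s=sensors.get_state(); p=np.array(s["tool_pos"]); r=s["tool_rot"]
T=[float(a) for a in sys.argv[1:5]]; y=np.radians(r[2]); d=np.array(T[:3])-p
R=np.array([[np.cos(y),np.sin(y),0],[np.sin(y),-np.cos(y),0],[0,0,-1]])
print("t",s["time"],"tcp",p.round(4),np.round(r,2),"shift",(R.T@d).round(4),"turn",round((r[2]-T[3]+180)%360-180,2),"F",np.round(s["ft_force"],2),"w",round(s["gripper_width"],4))
E
python3 go.py .5365 .410 .30 94.1
```

```text
t 1.0 tcp [0.1343 0.5847 0.2226] [-179.99   -0.    167.06] shift [-0.4311 -0.0803 -0.0774] turn 72.96 F [ 0.44 -0.17 -0.11] w 0.0879
```

```bash
python3 -m jog '[[0.087,0,0,-0.04,0],[0.087,-0.03,-0.006,-0.077,7],[0.087,-0.431,-0.080,-0.077,73],[0.087,-0.431,-0.080,-0.077,73],[0.087,-0.431,-0.080,-0.077,73],[0.087,-0.431,-0.080,-0.077,73],[0.087,-0.431,-0.080,-0.077,73],[0.087,-0.431,-0.080,-0.077,73],[0.087,-0.431,-0.080,-0.077,73],[0.087,-0.431,-0.080,-0.077,73],[0.087,-0.431,-0.080,-0.077,73],[0.087,-0.431,-0.080,-0.077,73]]' 20; python3 go.py .5365 .410 .1935 94.1
```

```text
time: 2.0
tool_pos: [0.5389, 0.4087, 0.2997]
tool_rot: [180.0, 0.0, 93.6]
ft_force: [0.1, 0.3, 0.1]
gripper_width: 0.0869
t 2.0 tcp [0.5389 0.4087 0.2997] [1.7997e+02 1.0000e-02 9.3640e+01] shift [ 0.0014 -0.0023  0.1062] turn -0.46 F [0.1  0.26 0.11] w 0.0869
```

```bash
python3 -m jog '[[0.06,0,0,0.03,0],[0.06,0,0,0.06,0],[0.06,0,0,0.08,0],[0.06,0,0,0.095,0],[0.06,0,0,0.106,0],[0.06,0,0,0.106,0],[0.06,0,0,0.106,0]]' 25; python3 go.py .5365 .410 .1935 94.1
python3 - <<'E'
from h import *
a,b=cam("top"),cam("side")
cv2.imwrite("pics/1.png",np.hstack([cv2.resize(a["pixels"][180:330,60:260],None,fx=2,fy=2),cv2.resize(b["pixels"][210:360,200:400],None,fx=2,fy=2)]))
E
```

```text
time: 2.58
tool_pos: [0.5364, 0.4103, 0.1935]
tool_rot: [-180.0, 0.0, 94.1]
ft_force: [0.5, 0.8, 0.3]
gripper_width: 0.06
t 2.5833 tcp [0.5364 0.4103 0.1935] [-1.7997e+02  2.0000e-02  9.4070e+01] shift [-0.0003  0.0001  0.    ] turn -0.03 F [0.5  0.78 0.29] w 0.06
```

View pics/1.png

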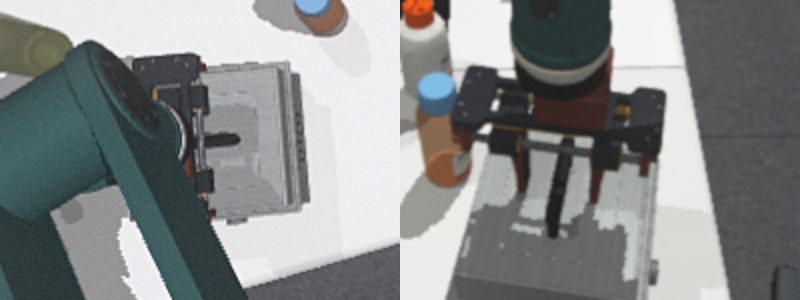

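The fingers straddle the handle bar: in the side crop they are at x=520 and 597 with the bar near 562, around the middle of its length. Now close and lift.

```bash
python3 -m jog '[[0.04,0,0,0,0],[0.02,0,0,0,0],[0.01,0,0,0,0],[0.005,0,0,0,0],[0,0,0,0,0],[0,0,0,0,0],[0,0,0,0,0],[0,0,0,0,0]]' 40; python3 -m jog '[[0,0,0,-0.002,0],[0,0,0,-0.006,0],[0,0,0,-0.012,0],[0,0,0,-0.02,0],[0,0,0,-0.03,0],[0,0,0,-0.042,0],[0,0,0,-0.055,0],[0,0,0,-0.06,0],[0,0,0,-0.06,0]]'; python3 go.py .56 .135 .2535 94.1
```

```text
time: 3.35
tool_pos: [0.5362, 0.4102, 0.1936]
tool_rot: [-180.0, 0.0, 94.1]
ft_force: [-1.4, 0.3, 0.8]
gripper_width: 0.0139
time: 4.1
tool_pos: [0.5377, 0.411, 0.2564]
tool_rot: [179.8, -0.1, 94.1]
ft_force: [0.3, -0.1, -3.9]
gripper_width: 0.0136
t 4.1 tcp [0.5377 0.411  0.2564] [ 1.7978e+02 -1.1000e-01  9.4060e+01] shift [-0.2769  0.0027  0.0029] turn -0.04 F [ 0.33 -0.13 -3.94] w 0.0136
```

```bash
python3 -m jog '[[0,-0.006,0,0,0],[0,-0.02,0,0,0],[0,-0.045,0,0,0],[0,-0.075,0,0,0],[0,-0.11,0,0,0],[0,-0.145,0.001,0,0],[0,-0.18,0.002,0,0],[0,-0.215,0.003,0,0],[0,-0.245,0.004,0,0],[0,-0.265,0.004,0,0],[0,-0.274,0.004,0,0],[0,-0.276,0.004,0,0]]'; python3 -m jog '[[0,0,0,0,0],[0,0,0,0.01,0],[0,0,0,0.03,0],[0,0,0,0.06,0],[0,0,0,0.09,0],[0,0,0,0.12,0],[0,0,0,0.143,0],[0,0,0,0.158,0],[0,0,0,0.168,0],[0,0,0,0.174,0],[0,0,0,0.175,0],[0,0,0,0.175,0]]'; python3 go.py .56 .135 .0735 94.1;python3 - <<'E'
from h import *
a,b=cam("top"),cam("side")
cv2.imwrite("pics/2.png",np.hstack([cv2.resize(a["pixels"][130:330,100:380],None,fx=1.43,fy=1.43),cv2.resize(b["pixels"][130:330,120:400],None,fx=1.43,fy=1.43)]))
E
```

```text
time: 5.1
tool_pos: [0.5594, 0.1328, 0.2531]
tool_rot: [-179.9, 0.0, 93.9]
ft_force: [-0.3, 0.3, -3.7]
gripper_width: 0.0137
time: 6.1
tool_pos: [0.5603, 0.1358, 0.0788]
tool_rot: [180.0, -0.0, 94.1]
ft_force: [-0.5, 0.1, -3.4]
gripper_width: 0.0134
t 6.1 tcp [0.5603 0.1358 0.0788] [179.97  -0.    94.1 ] shift [-0.0008 -0.0004  0.0053] turn 0.0 F [-0.47  0.08 -3.41] w 0.0134
```

View pics/2.png

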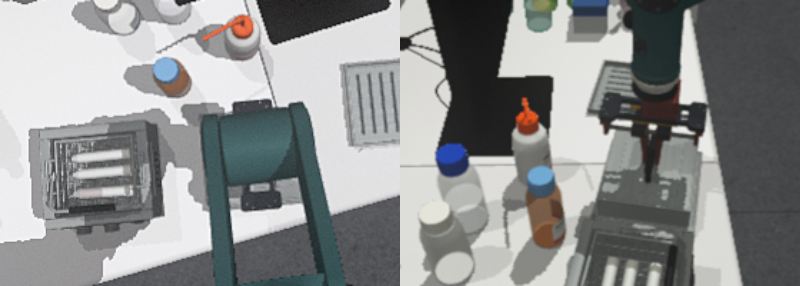

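The lid is held level just above the clear bench. The bath is open, with three tubes in the basket and the bail folded towards -x. Now set the lid down slowly.

```bash
python3 -m jog '[[0,0,0,0.001,0],[0,0,0,0.002,0],[0,0,0,0.003,0],[0,0,0,0.004,0],[0,0,0,0.005,0],[0,0,0,0.0055,0],[0,0,0,0.0055,0]]'; python3 go.py .56 .135 .0735 94.1
```

```text
time: 6.78
tool_pos: [0.5601, 0.1352, 0.0736]
tool_rot: [180.0, 0.0, 94.1]
ft_force: [-0.8, -1.2, 3.1]
gripper_width: 0.0136
t 6.7833 tcp [0.5601 0.1352 0.0736] [1.7999e+02 1.0000e-02 9.4060e+01] shift [-0.0002 -0.0001  0.0001] turn -0.04 F [-0.75 -1.19  3.13] w 0.0136
```

```bash
python3 -m jog '[[0.01,0,0,0,0],[0.02,0,0,0,0],[0.04,0,0,0,0],[0.05,0,0,0,0],[0.05,0,0,-0.02,0],[0.05,0,0,-0.06,0],[0.05,0,0,-0.10,0],[0.05,0,0,-0.14,0],[0.05,0,0,-0.18,0],[0.05,0,0,-0.2,0],[0.05,0,0,-0.2,0]]'; python3 go.py .56 -.1 .2735 94.1
cat > c.py <<'E'
from h import *
np.set_printoptions(precision=4,suppress=True)
D={n:cam(n) for n in("top","side")}
for l,z in(("lid",0),("lid_grip",.0925),("bath",0),("basket",.0665),("bail_grip",.1635),("drip_tray",0)):
    p={}
    for n in D:
        m=mark_of(n,l)
        if m: p[n]=m[0]["location"]; print(l,n,np.array(p[n]),round(m[0]["p"],2),atz(D[n],p[n],z))
    if len(p)==2: print("   tri",*tri(D["top"],p["top"],D["side"],p["side"]))
m=regions_of("top","drip_tray")
cv2.imwrite("pics/3.png",np.hstack([cv2.resize(D["top"]["pixels"][180:320,90:230],None,fx=2.85,fy=2.85),cv2.resize(D["side"]["pixels"][230:370,210:350],None,fx=2.85,fy=2.85)]))
E
python3 c.py
```

```text
time: 7.7
tool_pos: [0.5635, 0.1358, 0.2792]
tool_rot: [179.4, -0.0, 94.1]
ft_force: [0.2, 0.9, 0.1]
gripper_width: 0.05
t 7.7 tcp [0.5635 0.1358 0.2792] [ 1.7938e+02 -3.0000e-02  9.4070e+01] shift [-0.2349 -0.0202  0.0057] turn -0.03 F [0.16 0.91 0.06] w 0.05
lid side [293.8 262.3] 0.96 [0.5608 0.1386 0.    ]
lid_grip top [225.9 186.4] 0.41 [0.7002 0.2685 0.0925]
lid_grip side [296.5 235.7] 0.57 [0.5592 0.126  0.0925]
   tri [0.6065 0.2502 0.2331] 0.13984356441005596
bath top [179.  250.7] 0.56 [0.5383 0.4109 0.    ]
bath side [280.1 355.3] 0.69 [0.5328 0.411  0.    ]
   tri [ 0.5356  0.4107 -0.0011] 0.005445189679230864
basket top [173.7 252.5] 0.6 [0.5332 0.4094 0.0665]
basket side [276.1 340. ] 0.57 [0.5414 0.4133 0.0665]
   tri [0.5375 0.411  0.0633] 0.00879793031517197
bail_grip top [165.4 272.7] 0.6 [0.4852 0.4054 0.1635]
bail_grip side [309.6 316.8] 0.82 [0.4766 0.4031 0.1635]
   tri [0.4809 0.4045 0.1649] 0.008797449439347382
drip_tray top [375.1 201.1] 0.56 [ 0.6644 -0.1363  0.    ]
drip_tray side [274.5 195.1] 0.9 [ 0.6833 -0.1261 -0.    ]
   tri [ 0.6754 -0.1364 -0.0079] 0.0204568895828268
```

View pics/3.png

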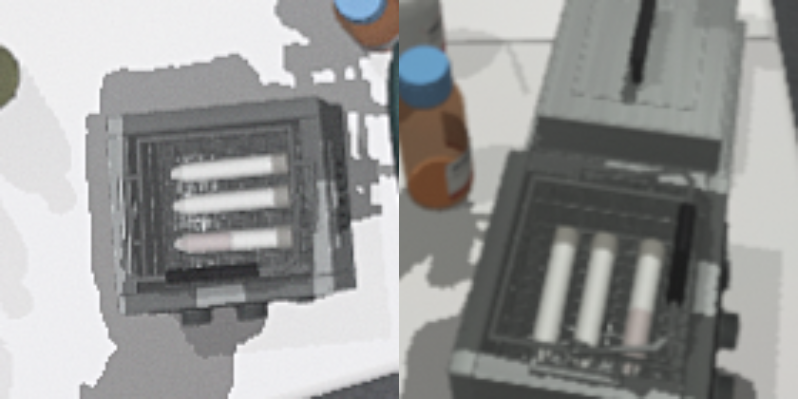

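The lid lies flat on the bench. The bail's black grip runs from (165,275) to (260,269) in the top crop, which is about px (164.4,275.4), and in the side crop its centre is (681,254), about px (309,319). I'll refine that by thresholding the dark bar.

```bash
cat > e.py <<'E'
from h import *
np.set_printoptions(precision=4,suppress=True)
D={n:cam(n) for n in("top","side")}; C={}
for n,(c,r),h in(("top",(164.4,275.4),24),("side",(309,319),26)):
    g=D[n]["pixels"].max(2); W=np.zeros(g.shape,bool); W[int(r)-h:int(r)+h,int(c)-h:int(c)+h]=1
    k,lab,st,ce=cv2.connectedComponentsWithStats(((g<50)&W).astype(np.uint8))
    L=[i for i in range(1,k) if st[i,4]>20]; i=min(L,key=lambda i:np.hypot(*(ce[i]-(c,r))))
    ys,xs=np.where(lab==i); P=np.array([atz(D[n],(x,y),.1655)[:2] for x,y in zip(xs,ys)]); q=P-P.mean(0); w,v=np.linalg.eigh(np.cov(q.T)); a=v[:,1]
    C[n]=ce[i]; print(n,st[i],ce[i],P.mean(0),"axis",np.degrees(np.arctan2(a[1],a[0])),"len",np.ptp(q@a))
print(tri(D["top"],C["top"],D["side"],C["side"]))
E
python3 e.py; python3 go.py .479 .4055 .26 94.1
```

```text
top [153 274  13   4  27] [159.037  275.3704] [0.4794 0.4198] axis 93.32164130286475 len 0.028350349072918883
side [304 301  10  36 204] [308.5833 318.4951] [0.4777 0.4081] axis 93.63323564961438 len 0.07933709533744351
(array([0.4784, 0.4164, 0.1774]), np.float64(0.0029941414308161897))
t 8.55 tcp [0.56   0.1353 0.2732] [180.     0.    94.06] shift [ 0.2753 -0.0617  0.0132] turn -0.04 F [ 0.51  0.29 -0.22] w 0.0498
```

```bash
python3 -m jog '[[0.044,0.02,-0.01,0,0],[0.044,0.05,-0.02,0,0],[0.044,0.085,-0.03,0,0],[0.044,0.12,-0.04,0,0],[0.044,0.155,-0.05,0,0],[0.044,0.19,-0.0615,0,0],[0.044,0.225,-0.0615,0.005,0],[0.044,0.25,-0.0615,0.013,0],[0.044,0.268,-0.0615,0.013,0],[0.044,0.277,-0.0615,0.013,0],[0.044,0.277,-0.0615,0.013,0],[0.044,0.277,-0.0615,0.013,0]]' 25; python3 -m jog '[[0.044,0,0,0.015,0],[0.044,0,0,0.04,0],[0.044,0,0,0.065,0],[0.044,0,0,0.085,0],[0.044,0,0,0.1,0],[0.044,0,0,0.11,0],[0.044,0,0,0.114,0],[0.044,0,0,0.114,0],[0.044,0,0,0.114,0]]'; python3 go.py .479 .407 .1455 94.1
python3 - <<'E'
from h import *
a,b=cam("top"),cam("side")
cv2.imwrite("pics/4.png",np.hstack([cv2.resize(a["pixels"][180:320,90:230],None,fx=2.85,fy=2.85),cv2.resize(b["pixels"][230:370,230:370],None,fx=2.85,fy=2.85)]))
E
```

```text
time: 9.55
tool_pos: [0.4792, 0.4068, 0.2602]
tool_rot: [180.0, 0.0, 94.1]
ft_force: [-0.5, -0.0, -0.2]
gripper_width: 0.0441
time: 10.3
tool_pos: [0.4798, 0.407, 0.147]
tool_rot: [179.9, -0.0, 94.0]
ft_force: [1.1, -0.2, 0.4]
gripper_width: 0.0437
t 10.3 tcp [0.4798 0.407  0.147 ] [ 1.7994e+02 -2.0000e-02  9.4030e+01] shift [ 0.     -0.0008  0.0015] turn -0.07 F [ 1.1  -0.22  0.41] w 0.0437
```

View pics/4.png

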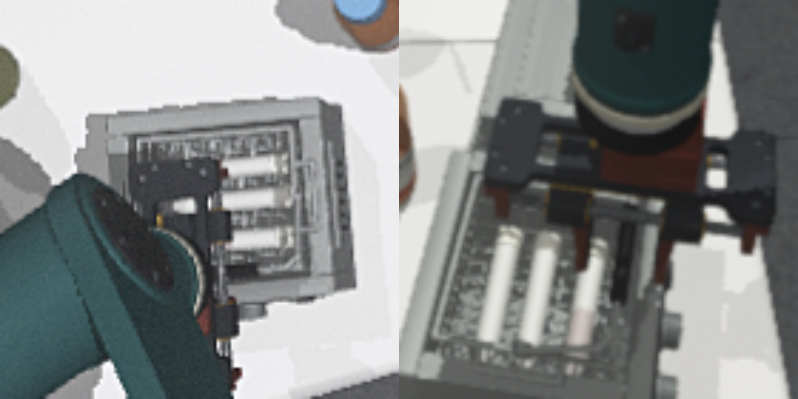

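The fingers in the side crop (583,265 and 662,280) straddle the bail's grip at (625,260). Now close.

```bash
python3 -m jog '[[0.03,0,0,0,0],[0.02,0,0,0,0],[0.01,0,0,0,0],[0,0,0,0,0],[0,0,0,0,0],[0,0,0,0,0]]' 25; python3 go.py .5365 .410 .1855 94.1
```

```text
time: 10.9
tool_pos: [0.4789, 0.4072, 0.1461]
tool_rot: [-180.0, 0.0, 94.1]
ft_force: [-0.2, 0.6, 1.2]
gripper_width: 0.0115
t 10.9 tcp [0.4789 0.4072 0.1461] [-1.7998e+02  1.0000e-02  9.4070e+01] shift [-0.0013  0.0577 -0.0394] turn -0.03 F [-0.22  0.56  1.16] w 0.0115
```

```bash
python3 -m jog '[[0,0,0.0046,-0.0098,0],[0,0,0.0108,-0.0187,0],[0,0,0.0146,-0.0226,0],[0,0,0.0184,-0.0263,0],[0,0,0.0228,-0.0296,0],[0,0,0.0273,-0.0325,0],[0,0,0.0371,-0.0371,0],[0,0,0.0475,-0.0399,0],[0,0,0.0583,-0.0408,0],[0,0,0.0583,-0.0408,0],[0,0,0.0583,-0.0408,0]]'; python3 go.py .5365 .410 .1855 94.1
python3 - <<'E'
from h import *
a,b=cam("top"),cam("side")
cv2.imwrite("pics/5.png",np.hstack([cv2.resize(a["pixels"][180:320,90:230],None,fx=2.85,fy=2.85),cv2.resize(b["pixels"][230:370,230:370],None,fx=2.85,fy=2.85)]))
E
```

```text
time: 11.82
tool_pos: [0.5386, 0.4117, 0.1869]
tool_rot: [179.9, -0.0, 94.0]
ft_force: [-0.1, 0.3, 1.3]
gripper_width: 0.011
t 11.8167 tcp [0.5386 0.4117 0.1869] [ 1.7994e+02 -3.0000e-02  9.4020e+01] shift [-0.0015 -0.0023  0.0014] turn -0.08 F [-0.06  0.31  1.26] w 0.011
```

View pics/5.png

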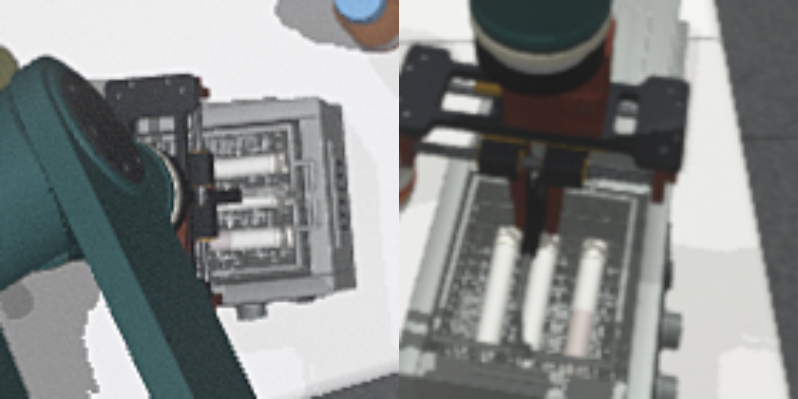

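The bail is upright in the fingers and the tubes are in place. Now lift straight up.

```bash
python3 -m jog '[[0,0,0,-0.002,0],[0,0,0,-0.006,0],[0,0,0,-0.012,0],[0,0,0,-0.02,0],[0,0,0,-0.03,0],[0,0,0,-0.042,0],[0,0,0,-0.055,0],[0,0,0,-0.068,0],[0,0,0,-0.081,0],[0,0,0,-0.094,0],[0,0,0,-0.102,0],[0,0,0,-0.105,0]]' 40; python3 -m jog '[[0,0,0,0,0],[0,0,0,0,0],[0,0,0,0,0]]'; python3 go.py .665 -.135 .2905 94.1
python3 - <<'E'
from h import *
a,b=cam("top"),cam("side")
cv2.imwrite("pics/6.png",np.hstack([cv2.resize(a["pixels"][160:320,90:250],None,fx=2.5,fy=2.5),cv2.resize(b["pixels"][210:370,210:370],None,fx=2.5,fy=2.5)]))
E
```

```text
time: 12.92
tool_pos: [0.538, 0.4119, 0.2947]
tool_rot: [179.8, -0.1, 94.1]
ft_force: [-0.4, 0.3, -3.0]
gripper_width: 0.0111
time: 13.17
tool_pos: [0.5367, 0.411, 0.291]
tool_rot: [-179.9, 0.1, 94.1]
ft_force: [0.1, 0.2, -4.9]
gripper_width: 0.0111
t 13.1667 tcp [0.5367 0.411  0.291 ] [-1.7991e+02  5.0000e-02  9.4060e+01] shift [-5.537e-01  8.930e-02  5.000e-04] turn -0.04 F [ 0.05  0.18 -4.9 ] w 0.0111
```

View pics/6.png

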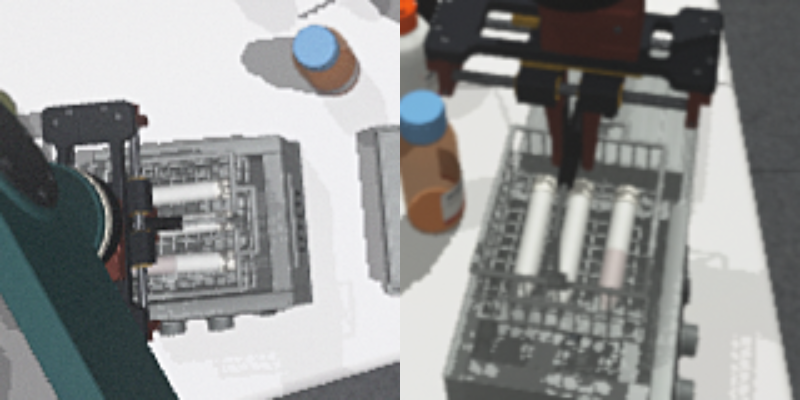

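The basket hangs level with three tubes in it, clear of the bath at about (190,230). Before the transfer I'll check the monitor's clearance and the tray's centre.

Run:
```python
from h import *
np.set_printoptions(precision=4,suppress=True)
D={n:cam(n) for n in("top","side")}
for z in(.15,.3,.45): print(z,[atz(D["top"],p,z)[:2] for p in((212,132),(330,112),(437,92))])
for n in D:
    M=regions_of(n,"drip_tray")[0]; c=max(cv2.findContours(M["mask"].astype(np.uint8),0,1)[0],key=cv2.contourArea)[:,0]
    print(n,M["p"],cv2.minAreaRect(np.array([atz(D[n],p,.0165)[:2] for p in c],np.float32)))
# tray corners from given pose
R=lambda a:np.array([[np.cos(a),-np.sin(a)],[np.sin(a),np.cos(a)]])
for n in D:
    im=D[n]["pixels"].copy()
    P=[np.r_[np.array([.665,-.135])+R(np.radians(4.3))@np.array([sx*.0815,sy*.0915]),.0165] for sx,sy in((1,1),(1,-1),(-1,-1),(-1,1))]
    cv2.polylines(im,[np.round(proj(D[n],P)*8).astype(int)],True,(0,0,255),1,cv2.LINE_AA,3)
    cv2.imwrite(f"/tmp/{n}.png",im)
a,b=cv2.imread("/tmp/top.png")[140:260,320:440],cv2.imread("/tmp/side.png")[130:250,200:320]
cv2.imwrite("pics/7.png",cv2.resize(np.hstack([a,b]),None,fx=3.3,fy=3.3))
```

```text
0.15 [array([0.8278, 0.2947]), array([0.8716, 0.001 ]), array([ 0.9153, -0.2652])]
0.3 [array([0.7833, 0.2721]), array([0.8207, 0.0215]), array([ 0.858 , -0.2057])]
0.45 [array([0.7389, 0.2496]), array([0.7698, 0.042 ]), array([ 0.8008, -0.1463])]
top 0.86 ((0.6651259660720825, -0.13567472994327545), (0.1647653430700302, 0.18629182875156403), 3.9026756286621094)
side 0.54 ((0.735852062702179, -0.05140595883131027), (0.013804449699819088, 0.04051211476325989), 30.183835983276367)
```

View pics/7.png

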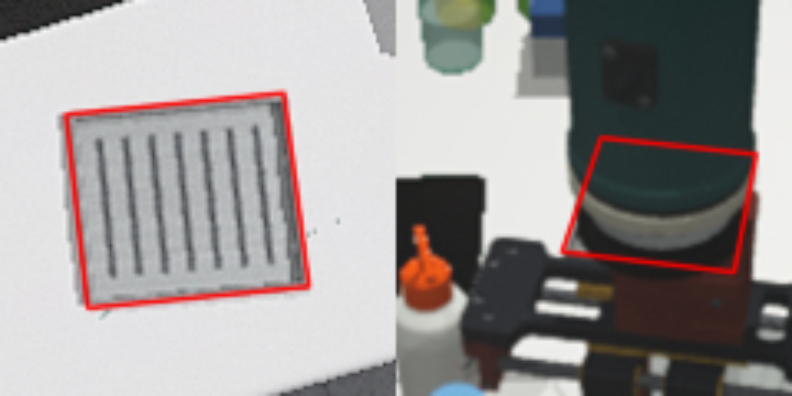

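The projected tray outline at (.665,-.135), yaw 4.3°, fits the rim in the top view. The monitor stays at x > .77, outside the gripper's path. Transfer now.

```bash
python3 -m jog '[[0,-0.003,0.0005,0,0],[0,-0.01,0.0016,0,0],[0,-0.021,0.0034,0,0],[0,-0.036,0.0058,0,0],[0,-0.055,0.0089,0,0],[0,-0.078,0.0126,0,0],[0,-0.105,0.017,0,0],[0,-0.135,0.022,0,0],[0,-0.167,0.027,0,0],[0,-0.2,0.032,0,0],[0,-0.234,0.0377,0,0],[0,-0.268,0.0432,0,0]]'; python3 -m jog '[[0,-0.034,0.0055,0,0],[0,-0.068,0.011,0,0],[0,-0.101,0.0163,0,0],[0,-0.133,0.0215,0,0],[0,-0.163,0.0263,0,0],[0,-0.19,0.0307,0,0],[0,-0.215,0.0347,0,0],[0,-0.237,0.0382,0,0],[0,-0.256,0.0413,0,0],[0,-0.271,0.0437,0,0],[0,-0.281,0.0453,0,0],[0,-0.286,0.0461,0,0]]';python3 -m jog '[[0,0,0,0,0],[0,0,0,0,0],[0,0,0,0,0],[0,0,0,0.01,0],[0,0,0,0.03,0],[0,0,0,0.055,0],[0,0,0,0.08,0],[0,0,0,0.105,0],[0,0,0,0.125,0],[0,0,0,0.138,0],[0,0,0,0.142,0],[0,0,0,0.142,0]]'; python3 go.py .665 -.1355 .122 94.1
python3 - <<'E'
from h import *
a,b=cam("top"),cam("side")
cv2.imwrite("pics/8.png",cv2.resize(np.hstack([a["pixels"][140:260,320:440],b["pixels"][110:230,210:330]]),None,fx=3.3,fy=3.3))
E
```

```text
time: 14.47
tool_pos: [0.5992, 0.1439, 0.2923]
tool_rot: [180.0, 0.0, 94.0]
ft_force: [0.5, 0.0, -5.2]
gripper_width: 0.0112
time: 15.47
tool_pos: [0.6653, -0.137, 0.2919]
tool_rot: [-180.0, 0.0, 94.0]
ft_force: [0.2, 0.1, -4.6]
gripper_width: 0.0107
time: 16.47
tool_pos: [0.6643, -0.1339, 0.1481]
tool_rot: [-179.8, -0.1, 94.1]
ft_force: [-1.0, 0.9, -4.6]
gripper_width: 0.011
t 16.4667 tcp [ 0.6643 -0.1339  0.1481] [-1.7982e+02 -7.0000e-02  9.4110e+01] shift [-0.0017  0.0006  0.0261] turn 0.01 F [-0.98  0.88 -4.57] w 0.011
```

View pics/8.png

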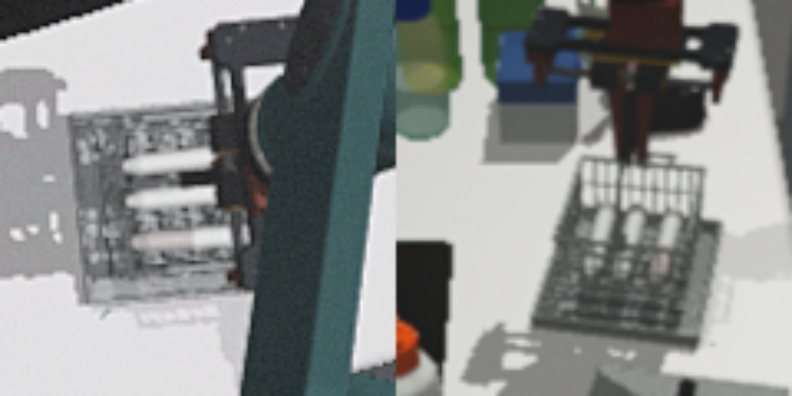

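The basket hangs over the tray with its tubes in, well aligned in both views. Lower it slowly.

```bash
python3 -m jog '[[0,0,0,0.004,0],[0,0,0,0.009,0],[0,0,0,0.014,0],[0,0,0,0.018,0],[0,0,0,0.02,0],[0,0,0,0.021,0],[0,0,0,0.022,0],[0,0,0,0.022,0],[0,0,0,0.022,0]]'; python3 go.py .665 -.1355 .1235 94.1
```

```text
time: 17.32
tool_pos: [0.6657, -0.135, 0.1281]
tool_rot: [180.0, 0.0, 94.1]
ft_force: [1.3, 0.1, -4.5]
gripper_width: 0.011
t 17.3167 tcp [ 0.6657 -0.135   0.1281] [1.7999e+02 1.0000e-02 9.4060e+01] shift [-0.0004 -0.0007  0.0046] turn -0.04 F [ 1.34  0.11 -4.55] w 0.011
```

```bash
python3 -m jog '[[0,0,0,0.001,0],[0,0,0,0.002,0],[0,0,0,0.003,0],[0,0,0,0.0035,0],[0,0,0,0.004,0],[0,0,0,0.0045,0],[0,0,0,0.005,0],[0,0,0,0.005,0],[0,0,0,0.005,0]]'; python3 go.py .665 -.1355 .1235 94.1
```

```text
time: 18.07
tool_pos: [0.666, -0.135, 0.1235]
tool_rot: [179.9, 0.0, 94.1]
ft_force: [0.3, 0.1, 0.7]
gripper_width: 0.0108
t 18.0667 tcp [ 0.666  -0.135   0.1235] [1.7994e+02 2.0000e-02 9.4060e+01] shift [-0.0004 -0.0011  0.    ] turn -0.04 F [0.29 0.09 0.7 ] w 0.0108
```

The basket is seated: its weight has left the wrist. I'll fold the bail down along its arc rather than let it fall.

```bash
python3 -m jog '[[0,0,-0.0054,0.0002,0],[0,0,-0.0108,0.0009,0],[0,0,-0.016,0.0021,0],[0,0,-0.0212,0.0037,0],[0,0,-0.0262,0.0058,0],[0,0,-0.031,0.0083,0],[0,0,-0.0355,0.0112,0],[0,0,-0.0399,0.0145,0],[0,0,-0.0475,0.0221,0],[0,0,-0.0537,0.031,0],[0,0,-0.0575,0.038,0],[0,0,-0.0575,0.038,0]]'; python3 -m jog '[[0.015,0,0,0,0],[0.025,0,0,0,0],[0.036,0,0,0,0],[0.036,0,0,0,0],[0.036,0,0,-0.02,0],[0.036,0,0,-0.05,0],[0.036,0,0,-0.09,0],[0.036,0,0,-0.13,0],[0.036,0,0,-0.16,0],[0.036,0,0,-0.17,0],[0.036,0,0,-0.17,0]]'; python3 go.py .56 .1352 .25 94.07; sed -i 's#pics/3#pics/9#; s#\[180:320,90:230\]#[130:270,300:440]#; s#\[230:370,210:350\]#[120:260,200:340]#; s#("basket",.0665)#("basket",.003)#' c.py; python3 c.py
```

```text
time: 19.07
tool_pos: [0.6069, -0.1391, 0.0832]
tool_rot: [-179.9, -0.0, 94.0]
ft_force: [-0.2, -0.3, -0.1]
gripper_width: 0.0112
time: 19.98
tool_pos: [0.6104, -0.1397, 0.2587]
tool_rot: [179.6, 0.2, 94.1]
ft_force: [0.5, 0.3, 0.5]
gripper_width: 0.0359
t 19.9833 tcp [ 0.6104 -0.1397  0.2587] [1.7963e+02 1.7000e-01 9.4070e+01] shift [ 0.2777 -0.0307  0.0087] turn 0.0 F [0.45 0.27 0.51] w 0.0359
lid top [277.7 241.7] 0.75 [0.5572 0.1375 0.    ]
lid side [295.2 262.3] 0.73 [0.5571 0.1377 0.    ]
   tri [ 0.5572  0.1375 -0.0003] 0.00010925069298397909
lid_grip top [278.6 239.5] 0.9 [0.5602 0.1353 0.0925]
lid_grip side [294.1 236.3] 0.95 [0.5648 0.1296 0.0925]
   tri [0.5618 0.1356 0.099 ] 0.00375507975012054
bath top [178.4 251.5] 0.72 [0.5362 0.4126 0.    ]
bath side [278.  355.4] 0.95 [0.5373 0.4123 0.    ]
   tri [0.5367 0.4125 0.0005] 0.0011099575097743243
basket top [356.3 199.6] 0.29 [ 0.6694 -0.0837  0.003 ]
basket side [280.9 195.4] 0.6 [ 0.6618 -0.1263  0.003 ]
   tri [ 0.6571 -0.0764  0.0458] 0.013973486873030133
bail_grip top [384.1 219.1] 0.48 [ 0.6011 -0.1171  0.1635]
bail_grip side [298.9 171.6] 0.48 [ 0.5932 -0.0544  0.1635]
   tri [ 0.6063 -0.1319  0.1053] 0.0014799359328448829
drip_tray top [375.9 201.3] 0.84 [ 0.6638 -0.1385  0.    ]
drip_tray side [274.7 194.3] 0.9 [ 0.6836 -0.1302  0.    ]
   tri [ 0.6748 -0.138  -0.0057] 0.021058643839214082
```

View pics/9.png

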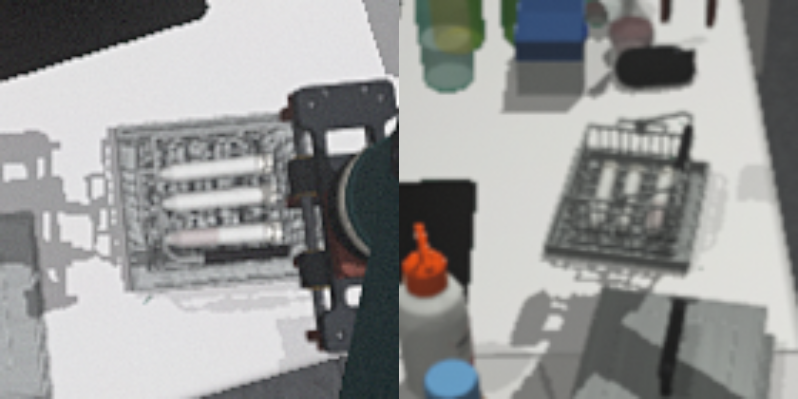

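The basket stands in the tray with three tubes in it and the bail folded. Next, regrasp the lid at the pose where I released it.

```bash
python3 -m jog '[[0.05,0.01,-0.002,0,0],[0.05,0.035,-0.005,0,0],[0.05,0.07,-0.01,0,0],[0.05,0.105,-0.015,0,0],[0.05,0.14,-0.02,0,0],[0.05,0.175,-0.025,0,0],[0.05,0.21,-0.03,0,0],[0.05,0.24,-0.03,0,0],[0.05,0.26,-0.03,0,0],[0.05,0.275,-0.03,0,0],[0.05,0.275,-0.03,0,0],[0.05,0.275,-0.03,0,0]]' 40; python3 -m jog '[[0.05,0,0,0,0],[0.05,0,0,0,0],[0.05,0,0,0,0]]'; python3 go.py .5601 .1352 .0736 94.07
```

```text
time: 21.73
tool_pos: [0.5583, 0.1341, 0.2551]
tool_rot: [180.0, 0.0, 94.2]
ft_force: [-0.1, -0.3, -0.0]
gripper_width: 0.0501
time: 21.98
tool_pos: [0.5589, 0.1322, 0.2549]
tool_rot: [-180.0, 0.0, 94.0]
ft_force: [-0.2, 0.3, -0.2]
gripper_width: 0.05
t 21.9833 tcp [0.5589 0.1322 0.2549] [-1.800e+02  2.000e-02  9.399e+01] shift [0.0029 0.0014 0.1813] turn -0.08 F [-0.19  0.31 -0.21] w 0.05
```

```bash
python3 -m jog '[[0.05,0.003,0.001,0.02,0],[0.05,0.003,0.001,0.055,0],[0.05,0.003,0.001,0.09,0],[0.05,0.003,0.001,0.125,0],[0.05,0.003,0.001,0.15,0],[0.05,0.003,0.001,0.168,0],[0.05,0.003,0.001,0.178,0],[0.05,0.003,0.001,0.181,0],[0.05,0.003,0.001,0.181,0],[0.05,0.003,0.001,0.181,0]]'; python3 go.py .5601 .1352 .0736 94.07
```

```text
time: 22.82
tool_pos: [0.5606, 0.1361, 0.075]
tool_rot: [179.9, 0.0, 94.0]
ft_force: [0.6, 0.2, 0.5]
gripper_width: 0.0501
t 22.8167 tcp [0.5606 0.1361 0.075 ] [179.9    0.    94.04] shift [-0.0008 -0.0005  0.0014] turn -0.03 F [0.59 0.24 0.52] w 0.0501
```

```bash
python3 -m jog '[[0.04,0,0,0,0],[0.03,0,0,0,0],[0.02,0,0,0,0],[0.01,0,0,0,0],[0,0,0,0,0],[0,0,0,0,0],[0,0,0,0,0]]' 40; python3 go.py .5601 .1352 .0736 94.07; python3 -m jog '[[0,0,0,-0.002,0],[0,0,0,-0.006,0],[0,0,0,-0.015,0],[0,0,0,-0.03,0],[0,0,0,-0.05,0],[0,0,0,-0.075,0],[0,0,0,-0.1,0],[0,0,0,-0.125,0],[0,0,0,-0.15,0],[0,0,0,-0.17,0],[0,0,0,-0.18,0],[0,0,0,-0.18,0]]';  python3 go.py .5363 .4102 .2535 94.07
```

```text
time: 23.4
tool_pos: [0.5597, 0.1363, 0.0742]
tool_rot: [180.0, 0.0, 94.1]
ft_force: [0.1, -0.1, 2.3]
gripper_width: 0.0139
t 23.4 tcp [0.5597 0.1363 0.0742] [179.98   0.    94.06] shift [-0.0011  0.0003  0.0006] turn -0.01 F [ 0.1  -0.14  2.33] w 0.0139
time: 24.4
tool_pos: [0.561, 0.1364, 0.2568]
tool_rot: [179.7, -0.0, 94.1]
ft_force: [0.9, 0.6, -3.6]
gripper_width: 0.0136
t 24.4 tcp [0.561  0.1364 0.2568] [ 1.7972e+02 -1.0000e-02  9.4060e+01] shift [ 0.2748 -0.0052  0.0033] turn -0.01 F [ 0.93  0.61 -3.62] w 0.0136
```

```bash
python3 -m jog '[[0,0.006,0,0,0],[0,0.02,0,0,0],[0,0.045,0,0,0],[0,0.075,-0.001,0,0],[0,0.11,-0.002,0,0],[0,0.145,-0.003,0,0],[0,0.18,-0.004,0,0],[0,0.215,-0.004,0,0],[0,0.245,-0.004,0,0],[0,0.265,-0.004,0,0],[0,0.274,-0.004,0,0],[0,0.276,-0.004,0,0]]'; python3 -m jog '[[0,0,0,0,0],[0,0,0,0.01,0],[0,0,0,0.025,0],[0,0,0,0.036,0],[0,0,0,0.042,0],[0,0,0,0.042,0],[0,0,0,0.042,0],[0,0,0,0.042,0],[0,0,0,0.042,0],[0,0,0,0.042,0]]'; python3 go.py .5362 .4113 .1942 94.07;python3 - <<'E'
from h import *
a,b=cam("top"),cam("side")
cv2.imwrite("pics/10.png",cv2.resize(np.hstack([a["pixels"][190:310,90:210],b["pixels"][265:385,210:330]]),None,fx=3.3,fy=3.3))
E
```

```text
time: 25.4
tool_pos: [0.5343, 0.4133, 0.2517]
tool_rot: [-179.8, 0.1, 94.2]
ft_force: [0.2, -1.0, -3.3]
gripper_width: 0.0138
time: 26.23
tool_pos: [0.5365, 0.4115, 0.2128]
tool_rot: [179.9, -0.0, 94.1]
ft_force: [0.1, 0.0, -2.8]
gripper_width: 0.0138
t 26.2333 tcp [0.5365 0.4115 0.2128] [ 1.7993e+02 -3.0000e-02  9.4060e+01] shift [-0.0002 -0.0003  0.0186] turn -0.01 F [ 0.11  0.02 -2.78] w 0.0138
```

View pics/10.png

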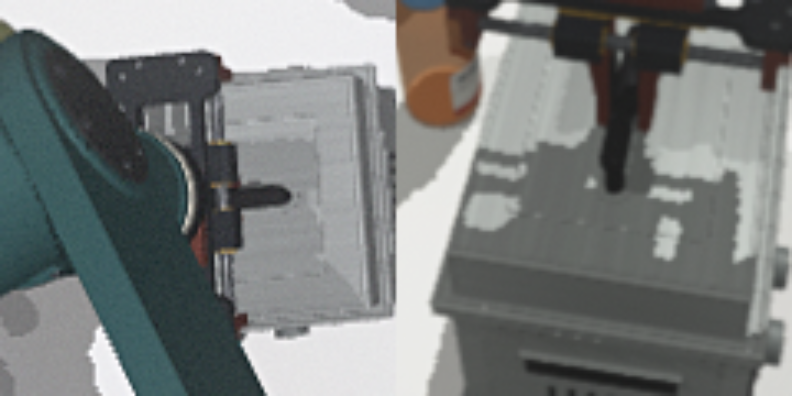

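The lid is level and aligned over the bath, about 19 mm above its seat. Lower it slowly.

```bash
python3 -m jog '[[0,0,0,0.003,0],[0,0,0,0.006,0],[0,0,0,0.009,0],[0,0,0,0.011,0],[0,0,0,0.013,0],[0,0,0,0.0145,0],[0,0,0,0.016,0],[0,0,0,0.0165,0],[0,0,0,0.017,0],[0,0,0,0.017,0],[0,0,0,0.017,0]]'; python3 go.py .5362 .4113 .1942 94.07;  python3 -m jog '[[0,0,0,0.0006,0],[0,0,0,0.0012,0],[0,0,0,0.0016,0],[0,0,0,0.002,0],[0,0,0,0.002,0],[0,0,0,0.002,0]]'; python3 go.py .5362 .4113 .1942 94.07
```

```text
time: 27.25
tool_pos: [0.536, 0.4113, 0.195]
tool_rot: [180.0, 0.0, 94.1]
ft_force: [0.7, 0.1, -4.7]
gripper_width: 0.0138
t 27.25 tcp [0.536  0.4113 0.195 ] [180.     0.    94.06] shift [0.     0.0002 0.0008] turn -0.01 F [ 0.66  0.1  -4.75] w 0.0138
time: 27.75
tool_pos: [0.5362, 0.4114, 0.1942]
tool_rot: [179.9, -0.0, 94.1]
ft_force: [-2.7, -1.2, 5.5]
gripper_width: 0.0139
t 27.75 tcp [0.5362 0.4114 0.1942] [ 1.7994e+02 -2.0000e-02  9.4070e+01] shift [-0.0001  0.      0.    ] turn -0.0 F [-2.68 -1.22  5.46] w 0.0139
```

Contact came at exactly the expected height of 0.1942, with no sideways jam. Release, rise, withdraw and check.

```bash
python3 -m jog '[[0.015,0,0,0,0],[0.025,0,0,0,0],[0.04,0,0,0,0],[0.05,0,0,0,0],[0.05,0,0,-0.02,0],[0.05,0,0,-0.05,0],[0.05,0,0,-0.09,0],[0.05,0,0,-0.12,0],[0.05,-0.02,-0.01,-0.13,0],[0.05,-0.06,-0.02,-0.13,0],[0.05,-0.1,-0.03,-0.13,0],[0.05,-0.14,-0.03,-0.13,0]]'; python3 -m jog '[[0.05,-0.035,0,0,0],[0.05,-0.07,0,0,0],[0.05,-0.1,0,0,0],[0.05,-0.12,0,0,0],[0.05,-0.12,0,0,0],[0.05,-0.12,0,0,0]]'
cat > f.py <<'E'
from h import *
np.set_printoptions(precision=4,suppress=True)
D={n:cam(n) for n in("top","side")}
for l,z in(("lid",.12),("lid_grip",.2125),("bath",0),("basket",.003),("drip_tray",0),("wash_bottle",0),("amber_bottle",0)):
    p={}
    for n in D:
        m=mark_of(n,l)
        if m: p[n]=m[0]["location"]; print(l,n,round(m[0]["p"],2),atz(D[n],p[n],z))
    if len(p)==2: print("   tri",*tri(D["top"],p["top"],D["side"],p["side"]))
m=regions_of("top","lid")[0]; print(cv2.minAreaRect(np.array([atz(D["top"],q[::-1],.17)[:2] for q in np.argwhere(m["mask"])],np.float32)))
cv2.imwrite("pics/11.png",np.hstack([cv2.resize(D["top"]["pixels"][130:310,90:430],None,fx=1.2,fy=1.2*1.2),cv2.resize(D["side"]["pixels"][150:410,200:350],None,fx=1,fy=1)[:259]]))if 0 else cv2.imwrite("pics/11.png",np.hstack([D["top"]["pixels"][130:420,80:440],D["side"]["pixels"][130:420,190:360]]))
print(sensors.get_state()["tool_pos"])
E
python3 f.py
```

```text
time: 28.75
tool_pos: [0.5142, 0.2685, 0.3233]
tool_rot: [-180.0, -0.0, 94.2]
ft_force: [0.2, -0.3, 0.1]
gripper_width: 0.0499
time: 29.25
tool_pos: [0.5247, 0.1491, 0.323]
tool_rot: [180.0, -0.0, 93.9]
ft_force: [-0.1, 0.4, -0.6]
gripper_width: 0.0496
lid top 0.84 [0.5382 0.4113 0.12  ]
lid side 0.79 [0.5346 0.4132 0.12  ]
   tri [0.5366 0.4118 0.1173] 0.0033743473677303464
lid_grip top 0.64 [0.529  0.4118 0.2125]
lid_grip side 0.6 [0.5366 0.4139 0.2125]
   tri [0.5329 0.4128 0.2115] 0.007871837453275224
basket top 0.91 [ 0.6613 -0.1307  0.003 ]
basket side 0.76 [ 0.6713 -0.1307  0.003 ]
   tri [ 0.666  -0.1297  0.0043] 0.00977734114423114
drip_tray top 0.88 [ 0.6667 -0.1325  0.    ]
drip_tray side 0.56 [ 0.6686 -0.142  -0.    ]
   tri [ 0.6656 -0.1301  0.0101] 0.00031202272919364743
wash_bottle top 0.6 [0.769  0.1742 0.    ]
wash_bottle side 0.8 [0.7714 0.1695 0.    ]
   tri [0.7684 0.1742 0.0059] 0.0012323125009800035
amber_bottle top 0.7 [0.7103 0.2772 0.    ]
amber_bottle side 0.62 [0.7078 0.2953 0.    ]
   tri [ 0.7147  0.2801 -0.0234] 0.0013999926631256764
((0.535314679145813, 0.40523797273635864), (0.17962761223316193, 0.20167745649814606), 3.8638203144073486)
[0.5245 0.1498 0.323 ]
```

The lid is at (.537,.412,.117), matching the bath and its original mask. The basket is centred in the tray and the bottles are at their starts within noise. Hand in.

```bash
python3 -c "
from rig import hand_in,sensors
s=sensors.get_state();print(s['time'],s['ft_force']);print(hand_in())"
```

```text
30.1 [-0.28024497  0.25578043  0.28079072]
the job is handed in; nothing more can be done
None
```

I handed the job in at about 30 s. The lid was laid on the bench, and the basket was lifted out by its upright bail and stood in the drip tray. I then folded the bail down and put the lid back on the bath.

**Final checks, by network marks and triangulation:**
- **Lid:** it is at (.537, .412, .117), about 1 mm from my bath estimate of (.537, .4125). Touchdown came at the gripper height worked out from the first grasp (0.1942 m). The lid's outline matches the one from before the job to about 1 mm in position and 0.5° in yaw.
- **Basket:** it is at (.666, -.130, .004), within about 6 mm of the tray's centre. The three tubes were in it in the last picture of the tray, taken before the lid went back on.
- **Bottles:** the marks moved by about 10 mm (wash) and 9 mm sideways (amber). I take this as detection noise, because no contact was felt.

**What failed or disagreed:**
- **No final picture:** the viewer had reached its limit of 12, so the end state rests on those measurements and the force readings.
- **Camera disagreement:** the two cameras differed by 8–10 mm on the basket and the lid's handle. The amber bottle came out at z = -0.023 m, which is not possible.

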